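# Press home a rolling-mill bushing with a lock-out lever press

## Robot

A 6-joint arm with a two-finger parallel gripper is mounted at the origin on the work surface. World frame = base frame: x ahead of the robot, y to its left, z up, the work surface at z = 0. Lengths are in m, angles in degrees, forces in N, time in s.
With the tool pointing down it reaches from about 0.275 to 1 m from the base axis. Payload 8.4 kg.
Tool frame: the origin (TCP) lies at the very end of the fingers, on their centre line; the grasp point (between the pads) lies 19 mm behind it; z points along the fingers, x is the direction in which the jaws open and shut, and the axes are right-handed (so a half turn about z gives the same grasp; the last joint's range is limited). The gripper opens to 85 mm and grips with 20 to 120 N. Pads are 22 mm wide; open, the fingers measure 114 mm over their backs; the gripper's body (76 mm by 85 mm) begins 54 mm behind the grasp point. The pads swing forward as they close: fully open they stand 13 mm farther back than shut.
Start: joints at [-64.137, 20.225, 93.587, -0, 66.188, -0.138], TCP at [0.274, -0.562, 0.207] pointing down, gripper open.
Joint ranges: [-150.9, 150.9], [-52.94, 120.26], [3.33, 152.33], [-74.26, 254.26], [0, 154.13], [-172.89, 172.89]. Speed limits (degrees/s): [127.2, 127.2, 159.86, 180, 180, 180].

## Interface

Orientations are given as a 3x3 rotation matrix whose columns are the frame's x, y, z axes.
In Python, from cell import sensors, imaging, ticket gives the robot as it stands.
- The arm moves only by the tool apply_moves, never from a script. Its argument "series" is a list of rows, each a list of 7 numbers: the shift along the tool's x, y, z in mm, then the turn, a rotation vector about the tool's x, y, z in degrees, then the finger opening in mm, from 0 to 85.4. A call has 1 to 8 rows; each row is the pose to reach, as a shift and turn from the pose commanded when the call began, along the tool's axes at that moment; what a row does not reach only later rows make up. A row lasts 1/12 s, in which the tool goes at most 41.7 mm and 7.16 degrees, less where a joint would pass 70% of its speed; a pose out of reach is approached as far as the arm can. A call with a gripper value outside its range is refused whole. The fingers move at their own pace and stop on an object; "grip_force" is the grip in N (left out, the last holds). Time passes only in rows, so rows that repeat a pose let the fingers close. It gives the time, the measured TCP pose, the force and the opening at its end, in the units of the state.
- sensors.get_state(): the state, without advancing time (a new reading comes with each control period).
- imaging.get_image(name): name is "scene" or "top"; returns a dict with "color" (480x640x3 uint8, blue, green, red), "intrinsics" (3x3 intrinsics, pixels), "origin" and "attitude" of the camera in the world. Camera axes: x right, y down, z forward; pixel columns grow to the right and rows downward; lengths in m; the calibration is good to about 2 mm. A picture is of the moment at which its call begins. There is no depth.
- ticket.finish_job(): hands the job in, once; it reports no verdict.
The state is a dict: "time_s": time; "joint_pos": joint angles; "joint_vel": joint speeds; "joint_torque": joint torques, N m; "position": TCP position; "tool_rot": TCP orientation; "ft_force": force on the tool from outside, world axes, zero at the start; "moment": the same for the moment, N m; "finger_gap": finger opening in m.
Only numpy, scipy, OpenCV 4.12 (cv2) and the standard library are available. Lean on these libraries where they do the work, as an engineer would, in place of code of your own. Each camera call takes 0.05 s, during which the arm holds its last target. There are 200 camera calls.

## Task

One of the three steel bearing blocks in the tray has its bronze bushing standing proud. Seat that block upright in the nest of the blue lever press with the bushing towards the ram, setting it down rather than dropping it, then lift the lever's red lock-out collar and push the lever through the gate until the bushing flange is fully home on the block, stopping when you feel the shoulder instead of forcing it. Bring the lever back so that its collar drops into the park notch, leave the block in the nest, and disturb nothing else on the bench.

Things in the scene. Friction and masses are not known exactly. Their poses are not given: they have to be found in the camera images.
- block_center (a point): Centre (half-way up) of the loose steel bearing block whose bronze bushing still stands proud, the only such one of three like blocks. 30 mm thick along its own x, 46 mm wide along y, 64 mm tall along z (upright); 0.35 to 0.65 kg; underside 32 mm below this point. The bushing sits in the -x face, its axis along x, 10 mm below this point; both large faces are bare over the top 27 mm.
- block: The same block by the centre of its underside. In the tray its neighbours stand about 6 mm from its sides: there it can be held only across its 30 mm thickness, above the flange. In the nest the back plate, as high as the block, is right behind it: there it can be held only across its 46 mm width. So it is set down on the mat in between and taken again the other way.
- bushing_face (a point): Centre of the outer face of that block's bronze flange (30 mm across, 3 mm thick), which the ram pushes on: 18 mm from the middle of the block's thickness when home, 23 to 32 mm at the start. Axes as the block's.
- bushing (a joint): How far the bushing has been pressed in, m: 0.014 is fully home (flange on the block); at the start 0 to 0.005 (flange 14 to 9 mm off the block). A press fit: it moves only under about 30 N from the ram and stays where it is left; at 0.014 it stops dead.
- nest (a point): On the nest floor (40 mm above the bench), where the middle of the block's underside is when it stands against the back plate. Axes: y along the ram's push, from ram to back plate; z up; x across the press. The block belongs here with its own x along this y, so its bushing side (-x) faces the ram, at -y. It may stand up to 6 mm short of the back plate and 4 mm to either side.
- press: Blue horizontal lever press fixed to the bench, 100 x 262 mm; origin under its middle, axes as the nest's. The nest pocket: 54 mm wide in x between cheeks 12 mm high with flared mouths, open above them for fingers; 36 mm long in y, from the back plate (15 mm beyond the nest point, 70 mm wide, 64 mm high above the floor) to two sloping lips 6 mm high on the ram side.
- ram: Round ram with a brass pad 28 mm across, 22 mm above the nest floor; origin at the centre of its pressing face, 47 mm on the -y side of the nest point when parked. It runs along the nest's +y, 40 mm per radian of lever: 29 mm brings the bushing home. More than 180 N on it damages the bushing: that is about 36 N of push at the collar, less if the hand also twists the lever.
- lever_pivot (a point): Centre of the lever's hinge pin, in the press bed 22 mm above the bench. Axes as the nest's: the hinge runs along x, the lever swings in the y-z plane.
- lever (a joint): Lever angle a, rad: 0 parked, leaning 0.36 from upright to the nest frame's -y; grows as its top is pushed to +y, lean is then 0.36 - a. Range 0 to 0.82; bushing home at 0.725. With the collar down the collar's cross pin hits the yellow gate step at a = 0.03. It stays where it is left: about 2 N at the collar moves it freely, about 8 N while the bushing goes in, then rising steeply.
- collar_grip (a point): Centre of the red grip ring of the lock-out collar, on the lever's axis, 190 mm from the pivot when down; z runs up along the lever. Ring 34 mm across, 20 mm long. Above it on the lever a black knob 25 mm across: its underside 24 mm, its top 43 mm from this point while the collar is down. Below the ring a sleeve 20 mm across; the gate's top is 35 mm below this point.
- collar (a joint): How far the collar is lifted along the lever, m: 0 down, 0.014 at most; a spring pulls it down (3 N down, 5 N up). From 0.009 its pin clears the gate step; past the step the pin rides on the gate's curved top, so it need not be held up there. It drops back into the notch only with the lever at park.
- mat_center (a point): Middle of the upper face of a free black rubber mat, 140 x 150 mm, 3 mm thick, between tray and press: a clear place to set the block down and take it again.
- tray: Low grey tray fixed on the bench, 94 x 159 mm, walls 18 mm high, three bays in a row along its y, 52 mm apart, floor 3 mm thick; origin under its centre. The blocks stand in the bays with their bushings towards the tray's +x.
- done_a_center (a point): Centre of a finished bearing block (same size, flange on its face); leave it in its bay.
- done_b_center (a point): Centre of another finished bearing block; leave it in its bay.
- saw_frame: Jeweller's saw frame lying on the bench, wooden handle, about 280 x 100 mm; bystander, origin near its middle.
- findings_cup_rim (a point): Middle of the mouth of a clear cup of brass findings, 62 mm across and high; bystander.
- scale: Flat black pocket scale, 72 x 118 x 20 mm; bystander, origin under its centre.
- stone_box: Clear stone box with coloured wells, 75 x 135 x 24 mm; bystander, origin under its centre.
- hammer: Small hammer with a wooden handle, 230 mm long; bystander, origin at its middle.
- oil_bottle: Small amber oil bottle, 38 mm across, 85 mm high; bystander, origin under its centre.
Things that resemble listed ones, but are neither listed nor needed, are in the scene too. What is shaped like the block but green is not meant.

How it is judged (in metres and radians):
On the way, in this order (a step that is already met when the one before it is completed fails the run):
1. the block stands in the press nest, upright, bushing towards the ram, bushing still proud (x of block_center in the frame of nest between -0.006 and 0.006 m and y of block_center in the frame of nest between -0.008 and 0.003 m and z of block_center in the frame of nest between 0.028 and 0.036 m and angle between block_center's own z axis and vertical below 0.08 rad and y of bushing_face in the frame of nest below -0.014 m and angle between the x axis of block_center and the y axis of nest, either way round below 0.12 rad and value of joint bushing below 0.008 m and linear speed of block below 0.02 m/s), for 0.3 s.
2. the lock-out collar is lifted clear of the gate step with the lever still at park (value of joint collar above 0.0085 m and value of joint lever below 0.06 rad).
3. the lever has been pushed through the gate and the ram has pressed the bushing home (value of joint bushing above 0.013 m and value of joint lever above 0.65 rad).
At the end, for the whole second after the job is handed in: The bushing is home to within 1 mm, its block stands upright in the press nest (within the pocket's play, bushing towards the ram, tilted less than 0.08 rad), and the lever is back at park (below 0.04 rad) with its collar down (below 3 mm) (x of block_center in the frame of nest between -0.006 and 0.006 m and y of block_center in the frame of nest between -0.008 and 0.003 m and z of block_center in the frame of nest between 0.028 and 0.036 m and angle between block_center's own z axis and vertical below 0.08 rad and y of bushing_face in the frame of nest below -0.014 m and angle between the x axis of block_center and the y axis of nest, either way round below 0.12 rad and value of joint bushing above 0.013 m and value of joint lever below 0.04 rad and value of joint collar below 0.003 m and linear speed of block below 0.02 m/s); the robot touches nothing.
It fails at once if the bushing is forced: more than 180 N on the ram (contact force between ram and anything else above 180 N).
It fails at once if the block is dropped into the nest (faster than 0.45 m/s within 40 mm of its seat) (distance between block_center and nest below 0.072 m and linear speed of block above 0.45 m/s).
It fails at once if a finished block is shifted more than 20 mm (distance of any of done_a_center, done_b_center from where it was at the start of the episode above 0.02 m).
It fails at once if a bystander on the bench is shifted more than 30 mm (distance of any of saw_frame, findings_cup_rim, scale, stone_box, hammer, oil_bottle from where it was at the start of the episode above 0.03 m).
It also fails if it takes over 72 s, if anything falls off the work surface, if the arm or the gripper's body presses on something with over 40 N, if the wrist force passes 120 N, or if a joint passes its speed limit or range.

## Working session

There is one attempt and no reset: what is moved stays moved. The work goes in short steps, Python scripts to look and compute and a tool call to move; the robot and the scene stay as the last step left them, time stands still between calls to the robot, and variables do not carry over. Pictures are saved under pics/ and viewed, about 8 in all and at most 12, crops included, and the job is handed in when it is done.

Besides the shell and the picture viewer there is one more tool, called after "Request:" in YAML: its name, and indented under it one key for each argument. apply_moves: Moves the arm, as the interface text tells. Its arguments: {"type":"object","properties":{"series":{"type":"array","items":{"type":"array","items":{"type":"number"}}},"grip_force":{"type":"number"}},"required":["series"]}

```bash
mkdir -p pics; python3 - <<'E'
from cell import sensors, imaging
import cv2,pickle
s=sensors.get_state();print({k:s[k] for k in('time_s','position','tool_rot','ft_force','finger_gap')})
for n in('scene','top'):
    d=imaging.get_image(n);cv2.imwrite(f'pics/{n}0.png',d['color']);pickle.dump(d,open(f'{n}0.pkl','wb'))
    print(n,d['intrinsics'],d['origin'],d['attitude'])
E
```

```text
{'time_s': 0.0, 'position': array([ 0.27377712, -0.56128343,  0.20655113]), 'tool_rot': array([[ 4.38352759e-01, -8.98802831e-01, -5.73431889e-04],
       [-8.98801934e-01, -4.38353132e-01,  1.27085932e-03],
       [-1.39361762e-03, -4.16829993e-05, -9.99999028e-01]]), 'ft_force': array([-0.51755092, -0.1537347 ,  0.453704  ]), 'finger_gap': 0.08541800152634545}
scene [[483.51021963   0.         309.43458516]
 [  0.         483.51021963 241.28731523]
 [  0.           0.           1.        ]] [ 1.19847925 -0.40100288  0.93751719] [[ 0.63572844  0.55120615 -0.5403898 ]
 [ 0.77190767 -0.45650664  0.44244801]
 [-0.00281147 -0.69840781 -0.7156945 ]]
top [[551.75896922   0.         327.04690214]
 [  0.         551.75896922 239.3664432 ]
 [  0.           0.           1.        ]] [0.37634965 0.10502388 1.32426292] [[ 0.02442201 -0.98463921  0.1728849 ]
 [-0.99969867 -0.02448276  0.00178135]
 [ 0.00247872 -0.17287631 -0.98494042]]
```

View pics/scene0.png

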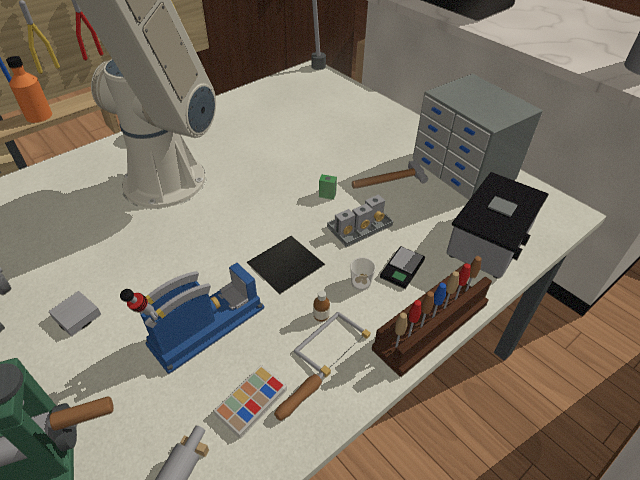

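View pics/top0.png

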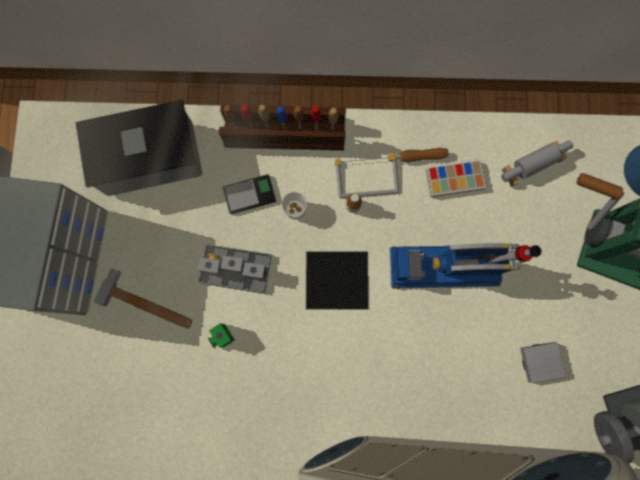

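Scene view: tray with three blocks at about (360,218), mat (286,263), and the press (205,318) with its red collar (137,300). The green block at (327,186) is a decoy. In the top view the tray is at (235,268), the mat at (337,280) and the press at (450,266), with its lever towards the image right. Next, enlarged crops.

```bash
python3 - <<'E'
import cv2,numpy as np
s=cv2.imread('pics/scene0.png');t=cv2.imread('pics/top0.png')
r=lambda im,x,y,w,h,k:cv2.resize(im[y:y+h,x:x+w],None,fx=k,fy=k,interpolation=cv2.INTER_CUBIC)
# each 400x300
a=r(s,320,190,80,60,5);b=r(t,195,235,80,60,5);c=r(s,110,255,160,120,2.5);d=r(t,385,225,160,120,2.5)
cv2.imwrite('pics/crops.png',np.vstack([np.hstack([a,b]),np.hstack([c,d])]))
E
```

```text
(no output)
```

View pics/crops.png

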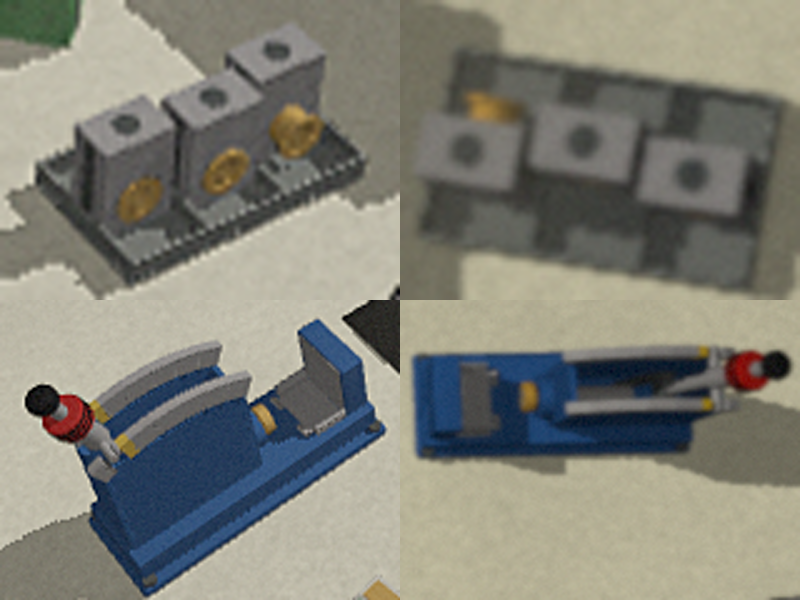

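The candidates in the crop are the block tops in the top view at (209,265), (231,263) and (253,270), plus a green block at (220,335). Block (209,265) is the one: its bushing stands clear of the face in both views, while the other two flanges are flush. Now the measurements.

```bash
cat > h.py <<'E'
import numpy as np,cv2,pickle
def load(n): return pickle.load(open(n+'.pkl','rb'))
def ray(d,u,v):
    r=np.array(d['attitude'])@np.linalg.inv(d['intrinsics'])@np.array([u,v,1.]); return np.array(d['origin']),r/np.linalg.norm(r)
def onz(d,u,v,z):
    o,r=ray(d,u,v); return o+r*(z-o[2])/r[2]
def tri(d1,p1,d2,p2):
    (o1,a),(o2,b)=ray(d1,*p1),ray(d2,*p2)
    s,t=np.linalg.lstsq(np.c_[a,-b],o2-o1,rcond=None)[0]
    p,q=o1+s*a,o2+t*b; return (p+q)/2,np.linalg.norm(p-q)
def proj(d,p):
    c=np.array(d['attitude']).T@(np.array(p)-d['origin']); c=np.array(d['intrinsics'])@c; return c[:2]/c[2]
def blobs(d,lo,hi,roi,amin=8):
    x,y,w,h=roi; m=cv2.inRange(cv2.cvtColor(d['color'],cv2.COLOR_BGR2HSV),np.array(lo),np.array(hi))[y:y+h,x:x+w]
    n,l,st,c=cv2.connectedComponentsWithStats(m)
    return [(c[i]+[x,y],st[i,:4]+[x,y,0,0],st[i,4],np.argwhere(l==i)[:,::-1]+[x,y]) for i in range(1,n) if st[i,4]>=amin]
E
python3 - <<'E'
from h import *
np.set_printoptions(precision=4,suppress=True)
T,S=load('top0'),load('scene0')
red={}
for n,d,roi in(('T',T,(505,235,45,35)),('S',S,(110,280,60,50))):
    for c,b,a,_ in blobs(d,(0,150,60),(8,255,255),roi): print('red',n,c,b,a); red[n]=c
print(tri(T,red['T'],S,red['S']),onz(T,*red['T'],.2),onz(S,*red['S'],.2))
for n,d,roi in(('T',T,(425,250,25,30)),('S',S,(205,285,25,35))):
    for c,b,a,_ in blobs(d,(12,110,70),(30,255,255),roi): print('brass',n,c,b,a)
for n,d,roi in(('T',T,(300,240,80,80)),('S',S,(240,230,90,70))):
    for c,b,a,p in blobs(d,(0,0,0),(180,255,50),roi,500): print('mat',n,onz(d,*c,.003),a,[onz(d,*q,.003)[:2] for q in cv2.boxPoints(cv2.minAreaRect(p.astype(np.float32)))])
g=cv2.cvtColor(T['color'],cv2.COLOR_BGR2GRAY)[245:290,196:274]
k=cv2.resize(g,None,fx=4,fy=4,interpolation=cv2.INTER_CUBIC)
for th in(105,115,125,135):
    n,l,st,c=cv2.connectedComponentsWithStats((k>th).astype(np.uint8))
    for i in range(1,n):
        if 800<st[i,4]<6000:
            r=cv2.minAreaRect(np.argwhere(l==i)[:,::-1].astype(np.float32)); 
            q=[(np.array(x)+.5)/4-.5+[196,245] for x in cv2.boxPoints(r)]
            w=np.array([onz(T,*x,.067)[:2] for x in q]); print(th,np.mean(q,0),w.mean(0),[np.linalg.norm(w[j]-w[j-1]) for j in(1,2)],np.degrees(np.arctan2(*(w[1]-w[0])[::-1])))
E
```

```text
red T [522.4932 253.1164] [516 246  16  15] 146
red S [137.3576 301.7273] [127 293  20  18] 165
(array([ 0.555 , -0.2982,  0.1973]), np.float64(0.001630374798206923)) [ 0.5549 -0.2964  0.2   ] [ 0.5568 -0.2992  0.2   ]
brass T [436.3051 263.2203] [434 258   6  11] 59
brass S [215.3962 302.0377] [211 297   9  12] 53
mat T [0.5095 0.0816 0.003 ] 3354 [array([0.4414, 0.151 ]), array([0.576 , 0.1552]), array([0.5796, 0.0099]), array([0.4449, 0.0083])]
mat S [0.5185 0.0743 0.003 ] 2088 [array([0.4466, 0.0044]), array([0.4315, 0.1897]), array([0.5793, 0.153 ]), array([ 0.5841, -0.0175])]
105 [243.875 251.25 ] [0.5645 0.2982] [np.float64(0.13616496077349355), np.float64(0.030885072267498398)] -88.5770438244883
105 [230.9332 262.4406] [0.5378 0.3266] [np.float64(0.03058214496144636), np.float64(0.04706452894837646)] -5.269669481093254
105 [253.0665 269.1929] [0.5235 0.275 ] [np.float64(0.029958990556975217), np.float64(0.044345623527373)] -5.8205628722470975
115 [244.125 250.25 ] [0.5668 0.2977] [np.float64(0.13501132765471308), np.float64(0.026239767030861613)] -88.57704382448829
115 [207.8
[... 289 characters left out ...]
float64(0.027225094566658815), np.float64(0.04247155781164926)] -4.675382353139035
115 [222.625 287.125] [0.4807 0.3424] [np.float64(0.07518518462425126), np.float64(0.010255619825990396)] -88.5875531622878
125 [244.375 250.   ] [0.5674 0.2972] [np.float64(0.1338576892855795), np.float64(0.025077522053671877)] -88.5770438244883
125 [222.   287.25] [0.4804 0.3438] [np.float64(0.07119211584578695), np.float64(0.009685164219039212)] -88.58761760877681
135 [244.625 249.75 ] [0.568  0.2966] [np.float64(0.13270402805359535), np.float64(0.02391490482478404)] -88.5770438244883
135 [220.375 287.375] [0.48   0.3475] [np.float64(0.06150427325182416), np.float64(0.009114884414366788)] -88.58768204516319
```

```bash
python3 - <<'E'
from h import *
T,S=load('top0')['color'],load('scene0')['color']
r=lambda im,x,y,w,h,k:cv2.resize(im[y:y+h,x:x+w],None,fx=k,fy=k,interpolation=cv2.INTER_CUBIC)
a=r(S,195,255,75,75,8)[:600,:400]; 
cv2.imwrite('pics/nest.png',np.hstack([r(S,205,258,50,75,8),r(T,385,235,50,75,8)]))
E
```

```text
(no output)
```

View pics/nest.png

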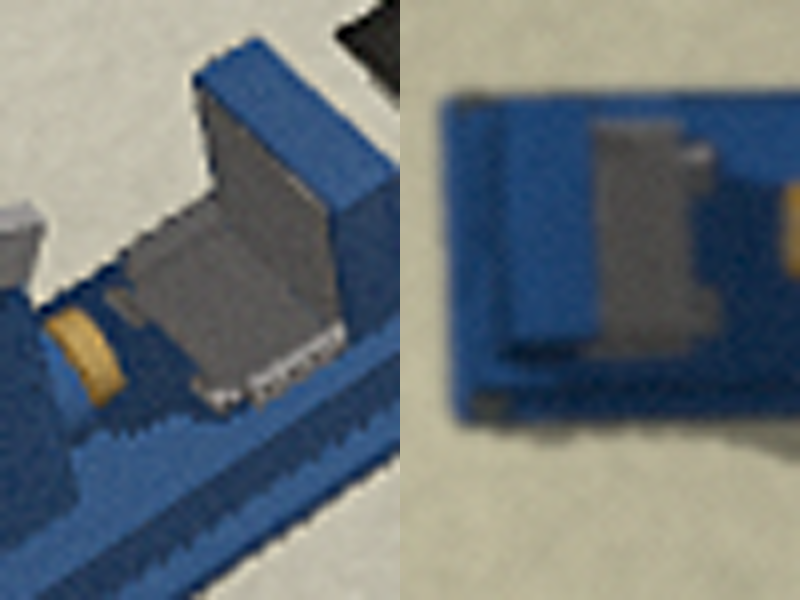

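```bash
cat >> h.py <<'E'
from scipy.spatial.transform import Rotation as Ro
def down(psi,lean=0,axyaw=0):
    "tool pointing down, tool x at yaw psi deg; then tilted by lean deg about horizontal axis at yaw axyaw"
    c,s=np.cos(np.radians(psi)),np.sin(np.radians(psi))
    R=np.array([[c,s,0],[s,-c,0],[0,0,-1.]])
    a=np.array([np.cos(np.radians(axyaw)),np.sin(np.radians(axyaw)),0])
    return Ro.from_rotvec(a*np.radians(lean)).as_matrix()@R
def go(p,R):
    from cell import sensors
    s=sensors.get_state();R0=np.array(s['tool_rot'])
    d=R0.T@(np.array(p)-s['position'])*1e3; w=np.degrees(Ro.from_matrix(R0.T@R).as_rotvec())
    print('t',round(s['time_s'],2),'shift',d.round(1),'turn',w.round(2),'F',np.array(s['ft_force']).round(1),'gap',round(s['finger_gap']*1e3,1),'J',np.array(s['joint_pos']).round(0))
E
python3 - <<'E'
from h import *
np.set_printoptions(precision=4,suppress=True)
T,S=load('top0'),load('scene0')
A=[onz(S,229.0,267.0,.104),onz(S,246.1,284.0,.104)]
B=[onz(T,408.9,248.6,.104),onz(T,409.5,277,.104)]
for n,(l,r) in(('S',A),('T',B)):
    v=r-l; print(n,l,r,np.linalg.norm(v),'yaw',np.degrees(np.arctan2(-v[1],-v[0])) if v[0]<0 else np.degrees(np.arctan2(v[1],v[0])))
# bed outline near-side edge z=0 in top: blue mask
for c,b,a,p in blobs(T,(100,120,30),(125,255,255),(380,235,135,65),500):
    q=cv2.boxPoints(cv2.minAreaRect(p.astype(np.float32)));w=np.array([onz(T,*x,.02)[:2] for x in q]);print(a,w,w.mean(0),[np.linalg.norm(w[j]-w[j-1]) for j in(1,2)])
print('blk',onz(T,208.7,264.9,.067), 'brass ram',onz(T,436.3,263.2,.07),onz(S,215.4,302,.062))
print('collar expected tri .555,-.2982')
go([.53,.379,.2],down(-6))
E
```

```text
S [ 0.5151 -0.08    0.104 ] [ 0.5817 -0.0781  0.104 ] 0.06661722679158252 yaw 1.618045174443313
T [ 0.5741 -0.0765  0.104 ] [ 0.5103 -0.0778  0.104 ] 0.06381550385782989 yaw 1.1256549038424348
2911 [[ 0.5905 -0.0462]
 [ 0.5974 -0.3217]
 [ 0.5038 -0.3188]
 [ 0.4971 -0.0466]] [ 0.5472 -0.1833] [np.float64(0.2756333922256867), np.float64(0.09363805498610347)]
blk [0.5308 0.3772 0.067 ] brass ram [ 0.5473 -0.1444  0.07  ] [ 0.5498 -0.1447  0.062 ]
collar expected tri .555,-.2982
t 0.1 shift [-732.8 -642.5    7.5] turn [ -0.04   0.07 -57.99] F [ 0.5 -0.4  0.1] gap 85.6 J [-64.  20.  94.  -0.  66.  -0.]
```

Request:
apply_moves:
  series:
    - [-35,-31,-12,0,0,-3,85]
    - [-70,-62,-24,0,0,-7,85]
    - [-105,-92,-36,0,0,-12,85]
    - [-140,-122,-48,0,0,-18,85]
    - [-170,-150,-60,0,0,-24,85]
    - [-200,-176,-70,0,0,-30,85]
    - [-230,-202,-70,0,0,-36,85]
    - [-258,-226,-70,0,0,-42,85]

```text
time_s: 0.77
position: [0.3597, -0.2467, 0.2774]
tool_rot: [[0.929, -0.37, 0.001], [-0.37, -0.929, -0.001], [0.001, 0.0, -1.0]]
ft_force: [1.9, -0.8, -0.8]
finger_gap: 0.085
```

```bash
python3 -c "
from h import *
go([.53,.379,.25],down(-6))"
```

```text
t 0.77 shift [ -73.5 -644.3   27.1] turn [  0.03  -0.08 -15.74] F [ 1.9 -0.8 -0.8] gap 85.0 J [-35.  -1. 110.   0.  71. -13.]
```

Request:
apply_moves:
  series:
    - [-5,-38,0,0,0,-1,85]
    - [-10,-78,0,0,0,-3,85]
    - [-15,-118,0,0,0,-5,85]
    - [-20,-158,0,0,0,-7,85]
    - [-25,-198,0,0,0,-9,85]
    - [-30,-238,0,0,0,-11,85]
    - [-34,-278,0,0,0,-13,85]
    - [-38,-318,0,0,0,-15,85]

```text
time_s: 1.43
position: [0.4431, 0.0629, 0.2766]
tool_rot: [[0.993, -0.12, 0.0], [-0.12, -0.993, -0.0], [0.0, 0.0, -1.0]]
ft_force: [0.8, -0.7, 0.1]
finger_gap: 0.0848
```

```bash
python3 -c "
from h import *
go([.53,.378,.20],down(-6))"
```

```text
t 1.43 shift [  48.5 -323.3   76.6] turn [ 0.   -0.01 -0.89] F [ 0.8 -0.7  0.1] gap 84.8 J [  8.   0. 109.  -0.  71.  15.]
```

Request:
apply_moves:
  series:
    - [6,-40,5,0,0,-1,75]
    - [12,-80,15,0,0,-1,75]
    - [18,-120,25,0,0,-1,75]
    - [24,-160,35,0,0,-1,75]
    - [30,-200,45,0,0,-1,75]
    - [36,-240,55,0,0,-1,75]
    - [42,-280,65,0,0,-1,75]
    - [47,-315,72,0,0,-1,75]

```text
time_s: 2.1
position: [0.528, 0.37, 0.203]
tool_rot: [[0.995, -0.104, -0.001], [-0.104, -0.995, -0.001], [-0.001, 0.001, -1.0]]
ft_force: [-0.1, -0.4, -0.4]
finger_gap: 0.0751
```

Request:
apply_moves:
  series:
    - [0,-8,0,0,0,0,75]
    - [0,-8,0,0,0,0,75]

```text
time_s: 2.27
position: [0.5286, 0.3776, 0.2031]
tool_rot: [[0.995, -0.102, -0.002], [-0.102, -0.995, -0.001], [-0.001, 0.001, -1.0]]
ft_force: [-1.0, -0.4, -0.2]
finger_gap: 0.075
```

```bash
python3 -c "
from h import *
from cell import imaging
go([.53,.378,.044],down(-6))
T=imaging.get_image('top');S=imaging.get_image('scene')
pickle.dump(T,open('top1.pkl','wb'))
r=lambda im,x,y,w,h,k:cv2.resize(im['color'][y:y+h,x:x+w],None,fx=k,fy=k,interpolation=cv2.INTER_CUBIC)
cv2.imwrite('pics/above.png',np.hstack([r(S,310,120,100,130,4),r(T,160,200,100,130,4)]))"
```

```text
t 2.27 shift [  1.6  -0.7 159.1] turn [0.05 0.09 0.14] F [-1.  -0.4 -0.2] gap 75.0 J [35. 23. 91.  0. 67. 41.]
```

View pics/above.png

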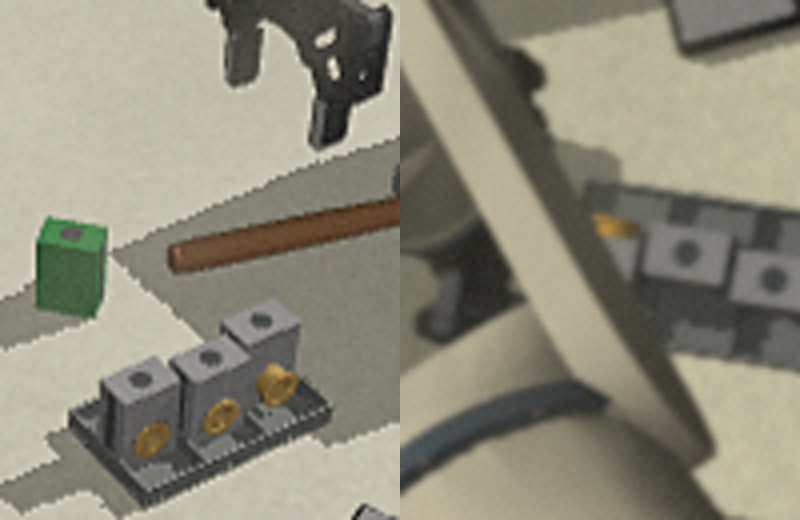

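The crop shows the two fingers over the target block: tips at scene (370,141) and (391,157), and the block's top hole at scene (375,200). I'll cross-check the block from this view and then descend.

```bash
python3 -c "
from h import *
S,T=load('scene0'),load('top0')
print(onz(S,374.7,199.7,.067),tri(S,(374.7,199.7),T,(208.1,264.7)), 'tcp',proj(S,[.5286,.3776,.2031]))"
```

```text
[0.53234098 0.37649634 0.067     ] (array([0.53118242, 0.37858124, 0.06522111]), np.float64(0.0010047823906978411)) tcp [378.97758196 158.18866373]
```

Request:
apply_moves:
  series:
    - [1,0,35,0,0,0,70]
    - [3,-1,75,0,0,0,65]
    - [3,-1,110,0,0,0,60]
    - [3,-1,140,0,0,0,60]
    - [3,-1,155,0,0,0,60]
    - [3,-1,159,0,0,0,60]
    - [3,-1,159,0,0,0,60]

```text
time_s: 2.95
position: [0.5318, 0.3745, 0.0452]
tool_rot: [[0.994, -0.106, -0.001], [-0.106, -0.994, -0.001], [-0.001, 0.001, -1.0]]
ft_force: [-0.2, 0.1, 1.5]
finger_gap: 0.0602
```

Request:
apply_moves:
  series:
    - [0,0,0,0,0,0,40]
    - [0,0,0,0,0,0,30]
    - [0,0,0,0,0,0,15]
    - [0,0,0,0,0,0,15]
    - [0,0,0,0,0,0,15]
    - [0,0,0,0,0,0,15]
  grip_force: 60

```text
time_s: 3.45
position: [0.5324, 0.3765, 0.0461]
tool_rot: [[0.995, -0.104, 0.001], [-0.104, -0.995, 0.0], [0.001, -0.0, -1.0]]
ft_force: [-0.4, -0.9, -0.3]
finger_gap: 0.015
```

```bash
python3 -c "
from h import *
from cell import imaging
T=imaging.get_image('top');S=imaging.get_image('scene')
r=lambda im,x,y,w,h,k:cv2.resize(im['color'][y:y+h,x:x+w],None,fx=k,fy=k,interpolation=cv2.INTER_CUBIC)
cv2.imwrite('pics/miss.png',np.hstack([r(S,320,150,100,100,4),r(T,170,210,100,100,4)]))"
```

```text
(no output)
```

View pics/miss.png

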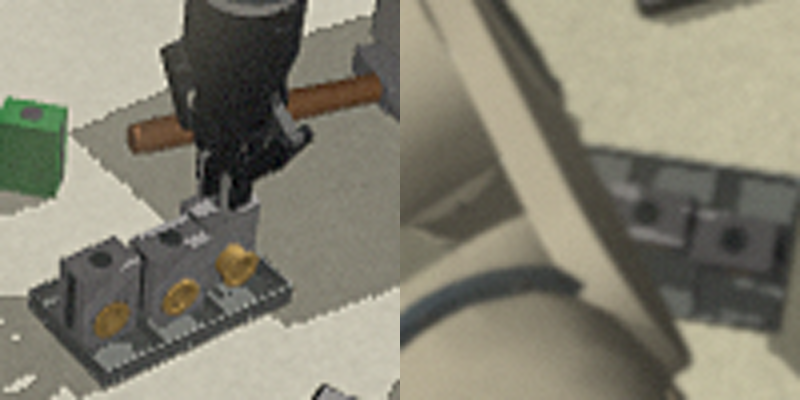

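```bash
python3 -c "
from h import *
from cell import imaging,sensors
S=imaging.get_image('scene')
for z in(.203,.21,.22,.23): print(z,proj(S,[.4895,.3816,z]),proj(S,[.5678,.3736,z]))
for z in (.046,.056,.067,.08): print(z,proj(S,[.5324,.3765,z]))
s=sensors.get_state();print(s['position'],s['ft_force'],s['finger_gap'])
cv2.imwrite('pics/miss2.png',cv2.resize(S['color'][180:235,335:400],None,fx=10,fy=10,interpolation=cv2.INTER_CUBIC))"
```

```text
0.203 [369.31839725 150.73015423] [389.02354996 166.01400457]
0.21 [369.55078012 148.47628174] [389.34675997 163.73789781]
0.22 [369.88600535 145.22494519] [389.81318153 160.45326788]
0.23 [370.22511353 141.93594796] [390.2852139  157.12912554]
0.046 [374.00634915 205.46015644]
0.056 [374.34237554 202.73827581]
0.067 [374.71619108 199.7102956 ]
0.08 [375.163732   196.08512513]
[0.53219042 0.37638667 0.04564218] [ 0.53295637 -0.25106532  0.16984099] 0.01495250605723486
```

View pics/miss2.png

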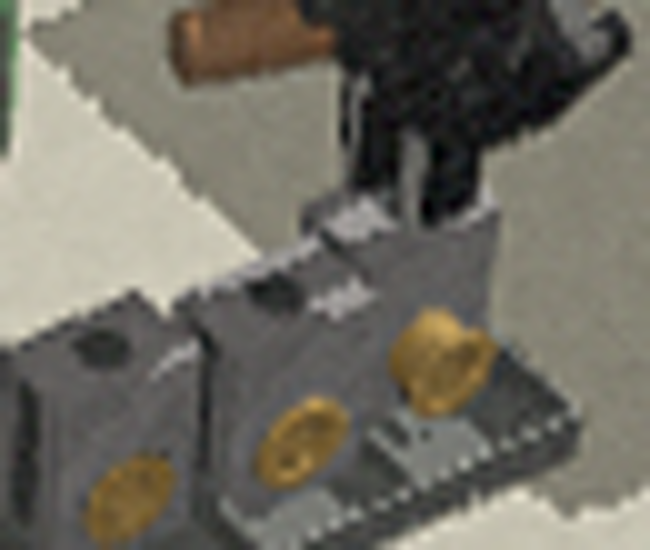

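The view shows the fingers closed just over the block's top edge (scene about (374,201)), with the block undisturbed. So the tips sit roughly 20 mm higher than the reported TCP. I'll raise, open to 34 mm and measure the true tip height.

Request:
apply_moves:
  series:
    - [0,0,-30,0,0,0,15]
    - [0,0,-60,0,0,0,25]
    - [0,0,-90,0,0,0,34]
    - [0,0,-120,0,0,0,34]
    - [0,0,-130,0,0,0,34]
    - [0,0,-130,0,0,0,34]
    - [0,0,-130,0,0,0,34]

```text
time_s: 4.18
position: [0.5321, 0.3763, 0.1754]
tool_rot: [[0.995, -0.104, 0.0], [-0.104, -0.995, 0.0], [0.0, -0.0, -1.0]]
ft_force: [-0.6, -0.0, -0.9]
finger_gap: 0.0339
```

```bash
python3 -c "
from h import *
from cell import imaging,sensors
S=imaging.get_image('scene');S0=load('scene0')
s=sensors.get_state();p=s['position'];R=np.array(s['tool_rot']);print(p,s['ft_force'],s['finger_gap'])
for z in(0,.01,.02,.03): print(z,[proj(S,p+R[:,0]*k-[0,0,-z]) for k in(-.022,.022)])
pickle.dump(S,open('scene2.pkl','wb'))
im=S['color'][140:195,345:410];cv2.imwrite('pics/tips.png',cv2.resize(im,None,fx=10,fy=10,interpolation=cv2.INTER_CUBIC))"
```

```text
[0.53153258 0.37586133 0.17417564] [ 0.37396241  0.23081725 -0.07622004] 0.03422994460076619
0 [array([372.84797631, 163.86778177]), array([383.64390424, 172.52280523])]
0.01 [array([373.19846369, 160.73832238]), array([384.06448794, 169.37848067])]
0.02 [array([373.5529679 , 157.57299731]), array([384.48999282, 166.1973648 ])]
0.03 [array([373.91155837, 154.37118643]), array([384.92050578, 162.9788081 ])]
```

View pics/tips.png

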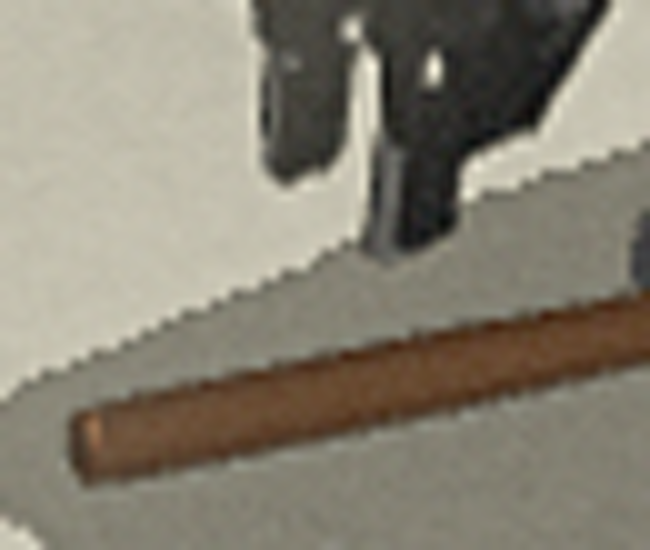

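The tips are at scene (374,158) and (384,166), which puts them about 23 mm above the reported TCP at this opening. So I go about 23 mm deeper than the nominal figures.

Request:
apply_moves:
  series:
    - [0,0,0,0,0,0,60]
    - [0,-1,35,0,0,0,60]
    - [0,-1,70,0,0,0,60]
    - [0,-1,105,0,0,0,60]
    - [0,-1,130,0,0,0,60]
    - [0,-1,145,0,0,0,60]
    - [0,-1,152,0,0,0,60]
    - [0,-1,152,0,0,0,60]

```text
time_s: 4.9
position: [0.5305, 0.3761, 0.0205]
tool_rot: [[0.995, -0.105, -0.004], [-0.105, -0.995, -0.003], [-0.004, 0.003, -1.0]]
ft_force: [-0.9, 0.4, 0.1]
finger_gap: 0.0598
```

Request:
apply_moves:
  series:
    - [0,0,0,0,0,0,45]
    - [0,0,0,0,0,0,35]
    - [0,0,0,0,0,0,20]
    - [0,0,0,0,0,0,20]
    - [0,0,0,0,0,0,20]
    - [0,0,0,0,0,0,20]
  grip_force: 60

```text
time_s: 5.4
position: [0.5329, 0.3779, 0.025]
tool_rot: [[0.995, -0.104, 0.001], [-0.104, -0.995, 0.001], [0.001, -0.001, -1.0]]
ft_force: [-1.4, -0.2, 6.7]
finger_gap: 0.0286
```

Request:
apply_moves:
  series:
    - [0,0,-5,0,0,0,20]
    - [0,0,-15,0,0,0,20]
    - [0,0,-30,0,0,0,20]
    - [0,0,-48,0,0,0,20]
    - [0,0,-66,0,0,0,20]
    - [0,0,-84,0,0,0,20]
    - [0,0,-96,0,0,0,20]
    - [0,0,-100,0,0,0,20]

```text
time_s: 6.07
position: [0.5333, 0.3779, 0.1262]
tool_rot: [[0.995, -0.105, 0.003], [-0.105, -0.995, 0.002], [0.002, -0.002, -1.0]]
ft_force: [0.1, 0.2, -4.0]
finger_gap: 0.0287
```

```bash
python3 -c "
from h import *
from cell import imaging,sensors
go([.515,.085,.12],down(-88.6))
S=imaging.get_image('scene');pickle.dump(S,open('scene3.pkl','wb'))
im=S['color'][130:240,330:420];cv2.imwrite('pics/lift.png',cv2.resize(im,None,fx=5,fy=5,interpolation=cv2.INTER_CUBIC))"
```

```text
t 6.07 shift [ 12.4 293.3   5.6] turn [-2.00e-01 -3.00e-02  8.26e+01] F [ 0.1  0.2 -4. ] gap 28.7 J [35. 27. 94. -0. 59. 41.]
```

View pics/lift.png

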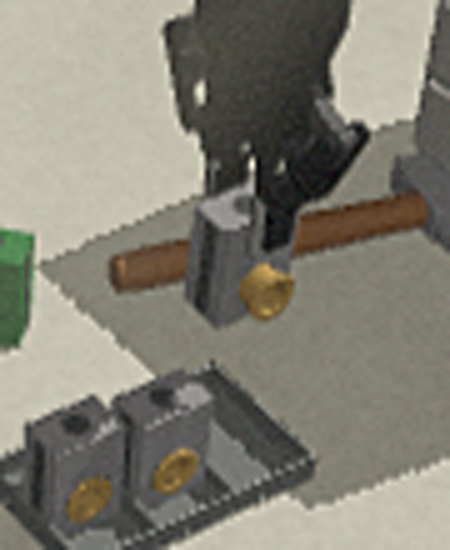

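The block hangs upright at scene (379,178) and the neighbours are untouched. I'm carrying it to the mat and turning it −82.6° on the way.

Request:
apply_moves:
  series:
    - [1,10,0,0,0,3,20]
    - [2,30,0,0,0,8,20]
    - [4,55,0,0,0,14,20]
    - [5,85,0,0,0,21,20]
    - [6,115,0,0,0,28,20]
    - [7,145,0,0,0,35,20]
    - [9,175,0,0,0,42,20]
    - [10,205,0,0,0,49,20]

```text
time_s: 6.78
position: [0.5199, 0.1708, 0.1226]
tool_rot: [[0.569, -0.822, -0.001], [-0.822, -0.569, -0.001], [-0.0, 0.002, -1.0]]
ft_force: [0.8, 0.0, -4.4]
finger_gap: 0.0288
```

```bash
python3 -c "
from h import *
go([.513,.08,.127],down(-88.6))"
```

```text
t 6.78 shift [70.8 57.3 -4.3] turn [ 0.09 -0.   33.27] F [ 0.8  0.  -4.4] gap 28.8 J [ 18.  19. 107.  -0.  54.  73.]
```

Request:
apply_moves:
  series:
    - [15,12,0,0,0,6,20]
    - [32,26,0,0,0,13,20]
    - [50,41,0,0,0,20,20]
    - [62,51,0,0,0,27,20]
    - [71,57,0,0,0,33,20]
    - [71,57,0,0,0,33,20]
    - [71,57,0,0,0,33,20]

```text
time_s: 7.37
position: [0.5144, 0.0811, 0.1229]
tool_rot: [[0.036, -0.999, -0.001], [-0.999, -0.036, 0.0], [-0.0, 0.001, -1.0]]
ft_force: [-0.5, 0.1, -5.3]
finger_gap: 0.0288
```

Request:
apply_moves:
  series:
    - [0,0,20,0,0,0,20]
    - [0,0,45,0,0,0,20]
    - [0,0,70,0,0,0,20]
    - [0,0,83,0,0,0,20]
    - [0,0,90,0,0,0,20]
    - [0,0,94,0,0,0,20]
    - [0,0,96,0,0,0,20]
    - [0,0,96,0,0,0,20]

```text
time_s: 8.03
position: [0.5153, 0.082, 0.0278]
tool_rot: [[0.036, -0.999, 0.001], [-0.999, -0.036, 0.0], [-0.0, -0.001, -1.0]]
ft_force: [-1.3, -0.0, -3.3]
finger_gap: 0.029
```

```bash
python3 -c "
from h import *
go([.513,.08,.025],down(-88.6))"
```

```text
t 8.03 shift [1.9 2.4 2.8] turn [-0.03  0.01  0.66] F [-1.3 -0.  -3.3] gap 29.0 J [  9.  25. 114.   0.  41.  97.]
```

Request:
apply_moves:
  series:
    - [0,0,1,0,0,0,20]
    - [0,0,2,0,0,0,20]
    - [0,0,2,0,0,0,20]

```text
time_s: 8.28
position: [0.5153, 0.0816, 0.0261]
tool_rot: [[0.035, -0.999, 0.001], [-0.999, -0.035, 0.0], [-0.0, -0.001, -1.0]]
ft_force: [0.0, 0.2, -4.2]
finger_gap: 0.029
```

Request:
apply_moves:
  series:
    - [0,0,1,0,0,0,20]
    - [0,0,1.5,0,0,0,20]
    - [0,0,1.5,0,0,0,20]

```text
time_s: 8.53
position: [0.5154, 0.0817, 0.025]
tool_rot: [[0.035, -0.999, 0.001], [-0.999, -0.035, 0.0], [-0.0, -0.001, -1.0]]
ft_force: [-2.2, 0.8, 6.2]
finger_gap: 0.0286
```

Request:
apply_moves:
  series:
    - [0,0,0,0,0,0,35]
    - [0,0,0,0,0,0,50]
    - [0,0,0,0,0,0,60]
    - [0,0,-15,0,0,0,70]
    - [0,0,-40,0,0,0,80]
    - [0,0,-65,0,0,0,80]
    - [0,0,-80,0,0,0,80]
    - [0,0,-80,0,0,0,80]

```text
time_s: 9.2
position: [0.5173, 0.0819, 0.1073]
tool_rot: [[0.035, -0.999, 0.006], [-0.999, -0.035, 0.001], [-0.001, -0.006, -1.0]]
ft_force: [0.9, 0.6, -0.2]
finger_gap: 0.0799
```

Request:
apply_moves:
  series:
    - [0,0,0,0,0,-6,80]
    - [0,0,0,0,0,-13,80]
    - [0,0,0,0,0,-20,80]
    - [0,0,0,0,0,-27,80]
    - [0,0,0,0,0,-34,80]
    - [0,0,0,0,0,-41,80]
    - [0,0,0,0,0,-48,80]
    - [0,0,0,0,0,-55,80]

```text
time_s: 9.87
position: [0.5145, 0.0815, 0.1033]
tool_rot: [[0.842, -0.54, -0.001], [-0.54, -0.842, -0.0], [-0.001, 0.001, -1.0]]
ft_force: [0.7, -0.1, -0.1]
finger_gap: 0.0799
```

Request:
apply_moves:
  series:
    - [0,0,0,0,0,-6,80]
    - [0,0,0,0,0,-13,80]
    - [0,0,0,0,0,-20,80]
    - [0,0,0,0,0,-27,80]
    - [0,0,0,0,0,-33,80]
    - [0,0,0,0,0,-35,80]
    - [0,0,0,0,0,-35,80]

```text
time_s: 10.45
position: [0.5145, 0.0815, 0.1033]
tool_rot: [[0.999, 0.037, -0.001], [0.037, -0.999, -0.0], [-0.001, 0.0, -1.0]]
ft_force: [0.1, 0.5, 0.0]
finger_gap: 0.0801
```

```bash
python3 -c "
from h import *
from cell import imaging
go([.5153,.0817,.025],down(2))
S=imaging.get_image('scene');T=imaging.get_image('top');pickle.dump(S,open('scene4.pkl','wb'));pickle.dump(T,open('top4.pkl','wb'))
r=lambda im,x,y,w,h,k:cv2.resize(im['color'][y:y+h,x:x+w],None,fx=k,fy=k,interpolation=cv2.INTER_CUBIC)
cv2.imwrite('pics/mat.png',np.hstack([r(S,235,170,100,130,4),r(T,285,220,100,130,4)]))"
```

```text
t 10.45 shift [ 0.9 -0.2 78.3] turn [0.01 0.05 0.09] F [0.1 0.5 0. ] gap 80.1 J [  9.  19. 112.  -0.  50.   7.]
```

View pics/mat.png

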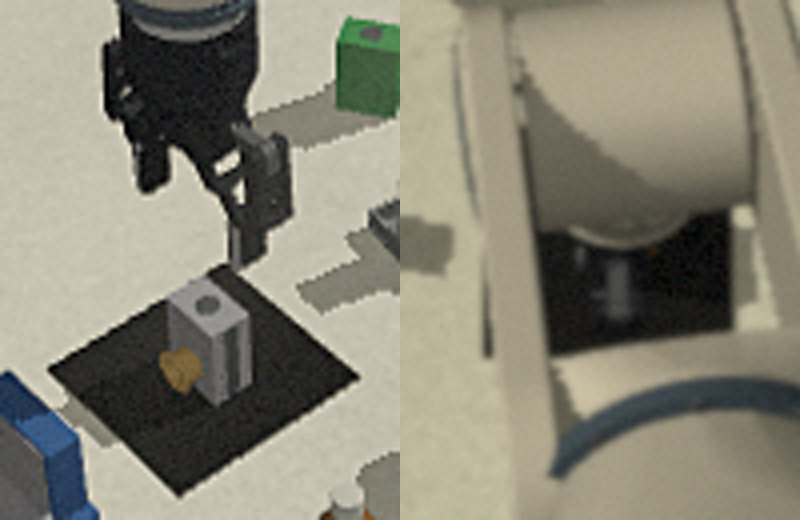

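The block stands upright on the mat with its bushing towards the press (top hole at scene (287,246)), and the jaws are now square to it. Taking it across its width.

Request:
apply_moves:
  series:
    - [1,0,25,0,0,0,80]
    - [1,0,50,0,0,0,80]
    - [1,0,70,0,0,0,80]
    - [1,0,85,0,0,0,80]
    - [1,0,92,0,0,0,80]
    - [1,0,93,0,0,0,80]
    - [1,0,93,0,0,0,80]

```text
time_s: 11.13
position: [0.5158, 0.0816, 0.011]
tool_rot: [[0.999, 0.034, -0.001], [0.034, -0.999, -0.0], [-0.001, 0.0, -1.0]]
ft_force: [0.4, 0.2, 0.7]
finger_gap: 0.0799
```

Request:
apply_moves:
  series:
    - [0,0,0,0,0,0,60]
    - [0,0,0,0,0,0,50]
    - [0,0,0,0,0,0,40]
    - [0,0,0,0,0,0,35]
    - [0,0,0,0,0,0,35]
    - [0,0,0,0,0,0,35]
    - [0,0,0,0,0,0,35]
  grip_force: 60

```text
time_s: 11.72
position: [0.5164, 0.0817, 0.0122]
tool_rot: [[0.999, 0.035, 0.001], [0.035, -0.999, 0.0], [0.001, -0.0, -1.0]]
ft_force: [-0.8, -0.8, 6.0]
finger_gap: 0.0451
```

Request:
apply_moves:
  series:
    - [0,0,-4,0,0,0,35]
    - [0,0,-12,0,0,0,35]
    - [0,0,-25,0,0,0,35]
    - [0,0,-45,0,0,0,35]
    - [0,0,-70,0,0,0,35]
    - [0,0,-95,0,0,0,35]
    - [0,0,-115,0,0,0,35]
    - [0,0,-120,0,0,0,35]

```text
time_s: 12.38
position: [0.5177, 0.0819, 0.1347]
tool_rot: [[0.999, 0.035, 0.005], [0.035, -0.999, 0.001], [0.005, -0.001, -1.0]]
ft_force: [1.7, -0.2, -4.4]
finger_gap: 0.0449
```

```bash
python3 -c "
from h import *
print(onz(load('scene4'),286.6,246,.067))
go([.548,-.095,.13],down(2))"
```

```text
[0.51755634 0.08289227 0.067     ]
t 12.38 shift [ 24.1 177.8   4.8] turn [-0.03 -0.29 -0.  ] F [ 1.7 -0.2 -4.4] gap 44.9 J [  9.  16. 110.   0.  54.   7.]
```

Request:
apply_moves:
  series:
    - [2,10,0,0,0,0,35]
    - [5,35,0,0,0,0,35]
    - [9,65,0,0,0,0,35]
    - [13,95,0,0,0,0,35]
    - [17,125,0,0,0,0,35]
    - [21,153,0,0,0,0,35]
    - [24,174,0,0,0,0,35]
    - [25,181,0,0,0,0,35]

```text
time_s: 13.05
position: [0.5466, -0.1017, 0.1296]
tool_rot: [[0.999, 0.033, -0.002], [0.033, -0.999, -0.001], [-0.002, 0.001, -1.0]]
ft_force: [0.7, 0.1, -4.4]
finger_gap: 0.0454
```

Request:
apply_moves:
  series:
    - [0,0,0,0,0,0,35]
    - [0,0,0,0,0,0,35]
    - [0,0,0,0,0,0,35]

```text
time_s: 13.3
position: [0.5464, -0.0975, 0.1304]
tool_rot: [[0.999, 0.035, -0.002], [0.035, -0.999, 0.001], [-0.002, -0.001, -1.0]]
ft_force: [0.7, 0.8, -3.7]
finger_gap: 0.0449
```

```bash
python3 -c "
from h import *
from cell import imaging
go([.547,-.098,.13],down(1.4))
S=imaging.get_image('scene');pickle.dump(S,open('scene5.pkl','wb'))
cv2.imwrite('pics/prenest.png',cv2.resize(S['color'][205:335,195:270],None,fx=4.6,fy=4.6,interpolation=cv2.INTER_CUBIC))
for dx in(-.023,.023):
  for dy in(-.015,.015): print(dx,dy,'bottom',proj(S,[.547+dx,-.098+dy,.123]),'top',proj(S,[.547+dx,-.098+dy,.187]))"
```

```text
t 13.3 shift [0.6 0.5 0.4] turn [-0.04  0.09  0.62] F [ 0.7  0.8 -3.7] gap 44.9 J [-10.  19. 106.   0.  55. -12.]
-0.023 -0.015 bottom [217.58480129 270.8024746 ] top [213.41189172 251.11433362]
-0.023 0.015 bottom [228.99516133 264.35696139] top [225.37681535 244.63629324]
0.023 -0.015 bottom [228.87660101 283.17711824] top [225.11545046 263.56606147]
0.023 0.015 bottom [240.41275885 276.42643653] top [237.22001214 256.76731415]
```

View pics/prenest.png

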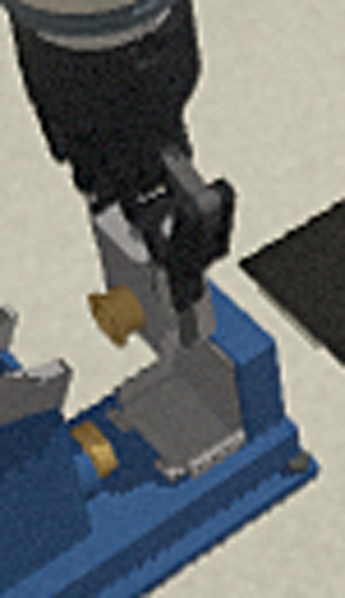

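Over the nest: the block's bottom edge is at scene (231,282)–(240,277), within about 2 px of the prediction, and the bushing faces the ram. Lowering.

Request:
apply_moves:
  series:
    - [0,0,10,0,0,0.6,35]
    - [0,0,23,0,0,0.6,35]
    - [0,0,36,0,0,0.6,35]
    - [0,0,48,0,0,0.6,35]
    - [0,0,58,0,0,0.6,35]
    - [0,0,65,0,0,0.6,35]
    - [0,0,68,0,0,0.6,35]
    - [0,0,68,0,0,0.6,35]

```text
time_s: 14.02
position: [0.5468, -0.0982, 0.0623]
tool_rot: [[1.0, 0.025, -0.001], [0.025, -1.0, 0.0], [-0.001, -0.0, -1.0]]
ft_force: [-0.3, 0.5, -4.2]
finger_gap: 0.0451
```

Request:
apply_moves:
  series:
    - [0,0,2,0,0,0,35]
    - [0,0,4,0,0,0,35]
    - [0,0,6,0,0,0,35]
    - [0,0,8,0,0,0,35]
    - [0,0,8,0,0,0,35]

```text
time_s: 14.43
position: [0.5471, -0.0984, 0.0549]
tool_rot: [[1.0, 0.024, -0.0], [0.024, -1.0, 0.0], [-0.0, -0.0, -1.0]]
ft_force: [-0.4, -0.2, -5.8]
finger_gap: 0.0449
```

Request:
apply_moves:
  series:
    - [0,0,1.5,0,0,0,35]
    - [0,0,3,0,0,0,35]
    - [0,0,4.5,0,0,0,35]
    - [0,0,4.5,0,0,0,35]

```text
time_s: 14.77
position: [0.547, -0.0984, 0.0503]
tool_rot: [[1.0, 0.024, -0.0], [0.024, -1.0, 0.0], [-0.0, -0.0, -1.0]]
ft_force: [0.4, -0.0, -3.9]
finger_gap: 0.0452
```

Request:
apply_moves:
  series:
    - [0,0,1,0,0,0,35]
    - [0,0,2,0,0,0,35]
    - [0,0,2,0,0,0,35]

```text
time_s: 15.02
position: [0.5473, -0.0984, 0.0492]
tool_rot: [[1.0, 0.025, 0.0], [0.025, -1.0, -0.0], [0.0, 0.0, -1.0]]
ft_force: [-2.9, 0.2, 3.7]
finger_gap: 0.0451
```

Request:
apply_moves:
  series:
    - [0,0,0.5,0,0,0,45]
    - [0,0,0.5,0,0,0,52]
    - [0,0,0.5,0,0,0,60]
    - [0,0,0,0,0,0,70]
    - [0,0,-15,0,0,0,75]
    - [0,0,-45,0,0,0,75]
    - [0,0,-80,0,0,0,75]
    - [0,0,-115,0,0,0,75]

```text
time_s: 15.68
position: [0.5467, -0.0983, 0.1645]
tool_rot: [[1.0, 0.024, -0.001], [0.024, -1.0, 0.0], [-0.001, -0.0, -1.0]]
ft_force: [1.5, 0.4, 0.2]
finger_gap: 0.0747
```

Request:
apply_moves:
  series:
    - [0,0,-35,0,0,0,75]
    - [0,0,-70,0,0,0,75]
    - [0,0,-100,0,0,0,75]
    - [0,0,-115,0,0,0,75]
    - [0,0,-115,0,0,0,75]

```text
time_s: 16.1
position: [0.5494, -0.0988, 0.283]
tool_rot: [[1.0, 0.024, 0.007], [0.024, -1.0, -0.001], [0.007, 0.001, -1.0]]
ft_force: [1.0, 0.0, 1.1]
finger_gap: 0.075
```

```bash
python3 -c "
from h import *
from cell import imaging
S=imaging.get_image('scene');T=imaging.get_image('top');pickle.dump(S,open('scene6.pkl','wb'));pickle.dump(T,open('top6.pkl','wb'))
r=lambda im,x,y,w,h,k:cv2.resize(im['color'][y:y+h,x:x+w],None,fx=k,fy=k,interpolation=cv2.INTER_CUBIC)
cv2.imwrite('pics/nested.png',np.hstack([r(S,110,240,160,130,5)[:, :],]))
go([.555,-.33,.27],down(1.4,-20.6,1.4))"
```

```text
t 16.2 shift [  2.  231.7   8.8] turn [-2.059e+01 -6.000e-02 -1.000e-02] F [-0.4  0.4 -0.9] gap 75.2 J [-10.  10.  97.   0.  72. -12.]
```

View pics/nested.png

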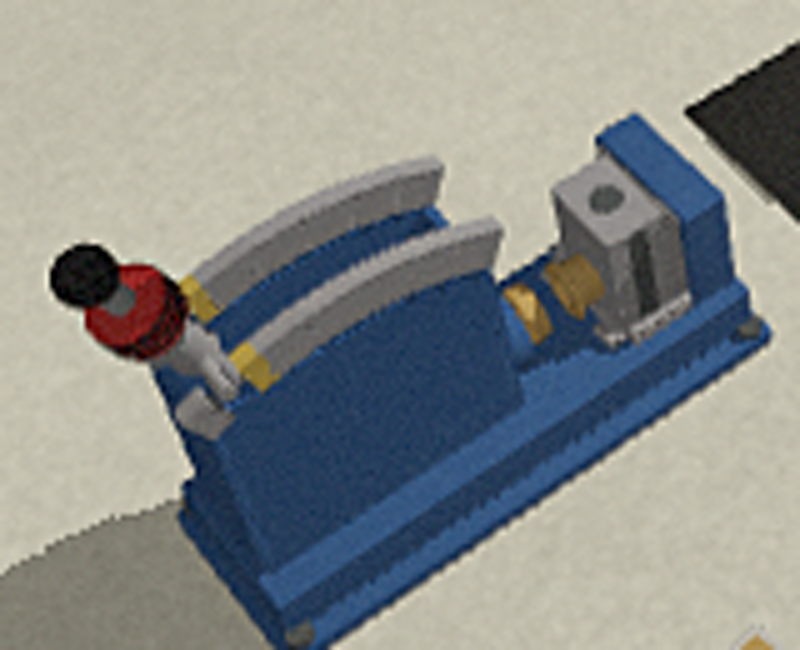

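The block is seated upright against the back plate in the nest: top hole at scene (231,280), bushing facing the ram pad at (216,302). That was my 12th view, so from here on I use numbers only. Next is the approach along the leaning lever.

```bash
python3 -c "
from h import *
C=np.array([.554,-.298,.200]);R=down(1.4,20.63,1.4);print(R[:,2])
go(C+R[:,2]*(-.066),R)
go(C+R[:,2]*(.039),R)"
```

```text
[-0.00860823  0.35222655 -0.93587518]
t 16.2 shift [  1.8 222.9  17.1] turn [ 2.064e+01 -6.000e-02  1.000e-02] F [-0.4  0.4 -0.9] gap 75.2 J [-10.  10.  97.   0.  72. -12.]
t 16.2 shift [  1.6 185.9 115.3] turn [ 2.064e+01 -6.000e-02  1.000e-02] F [-0.4  0.4 -0.9] gap 75.2 J [-10.  10.  97.   0.  72. -12.]
```

Request:
apply_moves:
  series:
    - [0,30,0,2,0,0,75]
    - [0,65,0,5,0,0,75]
    - [1,100,0,8,0,0,75]
    - [1,135,0,12,0,0,75]
    - [2,170,0,16,0,0,75]
    - [2,200,5,20,0,0,75]
    - [2,218,12,20.6,0,0,75]
    - [2,223,15,20.6,0,0,75]

```text
time_s: 16.87
position: [0.5529, -0.3249, 0.259]
tool_rot: [[1.0, 0.017, -0.011], [0.02, -0.935, 0.355], [-0.004, -0.355, -0.935]]
ft_force: [0.3, 0.6, -0.8]
finger_gap: 0.0753
```

Request:
apply_moves:
  series:
    - [0,0,0,0,0,0,60]
    - [0,0,0,0,0,0,60]
    - [0,0,0,0,0,0,60]

```text
time_s: 17.12
position: [0.5548, -0.3196, 0.2636]
tool_rot: [[1.0, 0.024, -0.009], [0.026, -0.936, 0.352], [-0.0, -0.352, -0.936]]
ft_force: [-0.6, 0.2, -0.4]
finger_gap: 0.0599
```

```bash
python3 -c "
from h import *
from cell import imaging,sensors
C=np.array([.554,-.298,.200]);R=down(1.4,20.63,1.4)
go(C+R[:,2]*(.039),R)
S=imaging.get_image('scene');pickle.dump(S,open('scene7.pkl','wb'))
p=sensors.get_state()['position'];print(p)
S0=load('scene6')
# dark gripper pixels: contour extremes
m=((cv2.absdiff(S['color'],S0['color']).sum(2)>60)&(S['color'].max(2)<70)).astype(np.uint8)[150:340,60:260]
m=cv2.morphologyEx(m,cv2.MORPH_OPEN,np.ones((2,2)))
for y in range(250,312,2):
    r=np.flatnonzero(m[y-150])+60
    print(y,[(int(a[0]),int(a[-1])) for a in np.split(r,np.flatnonzero(np.diff(r)>2)+1) if len(a)>1])
for off in(.02,.025,.03):
    print(off,[proj(S,p+R[:,0]*k-R[:,2]*off).round(1) for k in(-.037,-.03,.03,.037)],[proj(S,p+R[:,0]*k+[0,0,off]).round(1) for k in(-.035,.035)])"
```

```text
t 17.12 shift [ -0.2   2.1 106.2] turn [0.01 0.04 0.07] F [-0.6  0.2 -0.4] gap 59.9 J [-39.  27.  79.  16.  88. -43.]
[ 0.5549413  -0.319583    0.26405041]
250 [(60, 87)]
252 [(60, 89)]
254 [(60, 89)]
256 [(60, 86)]
258 [(60, 94)]
260 [(60, 80), (90, 91), (96, 97)]
262 [(60, 76), (81, 82), (88, 90), (97, 99)]
264 [(60, 74), (80, 92), (98, 102)]
266 [(62, 72), (83, 94), (100, 103)]
268 [(65, 73), (85, 102)]
270 [(67, 75), (88, 89), (95, 100)]
272 [(72, 77), (87, 89), (93, 101)]
274 [(75, 79), (89, 104)]
276 [(77, 80), (90, 107)]
278 [(79, 81), (93, 108)]
280 [(78, 81), (89, 90), (93, 109)]
282 [(79, 87), (91, 111)]
284 [(83, 112)]
286 [(86, 115)]
288 [(90, 117)]
290 [(93, 119)]
292 [(97, 102), (107, 117)]
294 [(110, 114)]
296 []
298 []
300 []
302 []
304 []
306 []
308 []
310 []
0.02 [array([101.3, 268.4]), array([103. , 270.6]), array([117.9, 290.5]), array([119.7, 293. ])] [array([105.3, 266.6]), array([122.8, 289.7])]
0.025 [array([ 99.6, 267.2]), array([101.2, 269.4]), array([116.1, 289.4]), array([118. , 291.8])] [array([104.4, 264.8]), array([122. , 287.9])]
0.03 [array([ 97.8, 265.9]), array([ 99.5, 268.2]), array([114.4, 288.2]), array([116.2, 290.6])] [array([103.6, 262.9]), array([121.2, 286. ])]
```

Request:
apply_moves:
  series:
    - [0,2,15,0,0,0,60]
    - [0,2,35,0,0,0,60]
    - [0,2,55,0,0,0,60]
    - [0,2,72,0,0,0,60]
    - [0,2,85,0,0,0,60]
    - [0,2,90,0,0,0,60]
    - [0,2,90,0,0,0,60]

```text
time_s: 17.75
position: [0.5538, -0.2901, 0.1782]
tool_rot: [[1.0, 0.024, -0.01], [0.026, -0.936, 0.352], [-0.001, -0.352, -0.936]]
ft_force: [-0.7, -0.7, 1.0]
finger_gap: 0.0599
```

Request:
apply_moves:
  series:
    - [0,0,5,0,0,0,60]
    - [0,0,10,0,0,0,60]
    - [0,0,14,0,0,0,60]
    - [0,0,14,0,0,0,60]

```text
time_s: 18.08
position: [0.5536, -0.2864, 0.1651]
tool_rot: [[1.0, 0.023, -0.009], [0.024, -0.936, 0.352], [-0.0, -0.352, -0.936]]
ft_force: [-0.4, 0.0, -0.7]
finger_gap: 0.0597
```

Request:
apply_moves:
  series:
    - [0,0,0,0,0,0,50]
    - [0,0,0,0,0,0,42]
    - [0,0,0,0,0,0,36]
    - [0,0,0,0,0,0,30]
    - [0,0,0,0,0,0,25]
    - [0,0,0,0,0,0,25]
  grip_force: 40

```text
time_s: 18.58
position: [0.5544, -0.2869, 0.166]
tool_rot: [[1.0, 0.023, -0.007], [0.024, -0.936, 0.351], [0.001, -0.351, -0.936]]
ft_force: [2.6, -1.3, 3.3]
finger_gap: 0.0329
```

The gap of 32.9 mm matches the 34 mm ring (readings run about 1 mm low). Lifting the collar along the lever.

Request:
apply_moves:
  series:
    - [0,0,-3,0,0,0,25]
    - [0,0,-6,0,0,0,25]
    - [0,0,-9,0,0,0,25]
    - [0,0,-11.5,0,0,0,25]
    - [0,0,-11.5,0,0,0,25]

```text
time_s: 19.0
position: [0.5545, -0.2907, 0.1762]
tool_rot: [[1.0, 0.023, -0.008], [0.024, -0.936, 0.352], [0.001, -0.352, -0.936]]
ft_force: [6.1, 0.7, -4.8]
finger_gap: 0.0326
```

```bash
python3 -c "
from h import *
from cell import imaging
S=imaging.get_image('scene');T=imaging.get_image('top')
go([.5544,-.2869,.166],down(1.4,20.63,1.4))
for n,d,roi in(('T',T,(495,225,65,55)),('S',S,(110,270,70,70))):
    for c,b,a,_ in blobs(d,(0,150,60),(8,255,255),roi): print('red',n,c,b,a)"
```

```text
t 19.1 shift [ 0.   0.  10.5] turn [ 0.04 -0.05 -0.  ] F [ 5.5  0.5 -5.5] gap 32.9 J [-37.  29.  87.  16.  78. -44.]
red T [525.54225352 252.05633803] [519 244  16  16] 142
red S [137.36734694 294.3877551 ] [132 290  12  11] 49
```

Request:
apply_moves:
  series:
    - [0.5,0,-0.5,0,0,0,25]
    - [1,0,-0.5,0,0,0,25]
    - [1,-2.9,-0.4,-1,0,0,25]
    - [1,-5.8,-0.3,-2,0,0,25]
    - [1,-8.7,-0.1,-3,0,0,25]
    - [1,-11.6,0,-4,0,0,25]
    - [1,-11.6,0,-4,0,0,25]
  grip_force: 30

```text
time_s: 19.68
position: [0.554, -0.2784, 0.1809]
tool_rot: [[1.0, 0.025, -0.008], [0.026, -0.958, 0.284], [-0.001, -0.285, -0.959]]
ft_force: [-1.9, 1.7, -3.8]
finger_gap: 0.0327
```

Request:
apply_moves:
  series:
    - [0,-4.3,0.1,-1.5,0,0,25]
    - [0,-8.7,0.2,-3,0,0,25]
    - [-0.3,-13,0.5,-4.5,0,0,25]
    - [-0.3,-17.4,0.9,-6,0,0,25]
    - [-0.3,-21.7,1.4,-7.5,0,0,25]
    - [-0.3,-26,2,-9,0,0,25]
    - [-0.3,-30.3,2.8,-10.5,0,0,25]
    - [-0.3,-34.5,3.6,-12,0,0,25]

```text
time_s: 20.35
position: [0.5524, -0.2448, 0.1868]
tool_rot: [[1.0, 0.025, -0.004], [0.025, -0.997, 0.078], [-0.002, -0.078, -0.997]]
ft_force: [-4.7, -1.6, -4.6]
finger_gap: 0.0329
```

```bash
cat > st.py <<'E'
from h import *
from cell import sensors
s=sensors.get_state();R=np.array(s['tool_rot']);p=s['position']
P=np.array([.5525,-.2311,.0222])
lean=np.degrees(np.arctan2(R[1,2],-R[2,2]))
v=P-p; u=np.array([-.0244,1,0])
geo=np.degrees(np.arctan2(v@u,-v[2]))
print('t',s['time_s'],'a tool',round(np.radians(20.63-lean),4),'a geo',round(np.radians(20.63-geo),4),'L',round(np.linalg.norm(v[1:])*1e3,1),'Ftool',(R.T@s['ft_force']).round(1),'M',(R.T@s['moment']).round(2),'gap',s['finger_gap'])
E
python3 st.py
```

```text
t 20.35 a tool 0.2819 a geo 0.2769 L 165.2 Ftool [-4.8  1.8  4.5] M [-0.39 -0.78 -0.01] gap 0.03286497181135064
```

Request:
apply_moves:
  series:
    - [-0.3,-2.9,0,-1,0,0,25]
    - [-0.6,-5.8,0.1,-2,0,0,25]
    - [-0.6,-8.7,0.2,-3,0,0,25]
    - [-0.6,-11.6,0.4,-4,0,0,25]
    - [-0.6,-14.5,0.6,-5,0,0,25]
    - [-0.6,-17.4,0.9,-6,0,0,25]
    - [-0.6,-20.2,1.2,-7,0,0,25]
    - [-0.6,-23.1,1.6,-8,0,0,25]

```text
time_s: 21.02
position: [0.5513, -0.2221, 0.1869]
tool_rot: [[1.0, 0.024, -0.0], [0.024, -0.998, -0.061], [-0.002, 0.06, -0.998]]
ft_force: [-5.6, -3.4, -4.6]
finger_gap: 0.0323
```

```bash
python3 st.py
```

```text
t 21.0167 a tool 0.4206 a geo 0.4147 L 164.9 Ftool [-5.6  3.   4.8] M [-0.34 -0.69 -0.06] gap 0.03226624689651205
```

Request:
apply_moves:
  series:
    - [-0.5,-2.9,0,-1,0,0,25]
    - [-1,-5.8,0.1,-2,0,0,25]
    - [-1,-8.7,0.2,-3,0,0,25]
    - [-1,-11.6,0.4,-4,0,0,25]
    - [-1,-14.5,0.6,-5,0,0,25]
    - [-1,-17.4,0.9,-6,0,0,25]
    - [-1,-20.2,1.2,-7,0,0,25]
    - [-1,-23.1,1.6,-8,0,0,25]

```text
time_s: 21.68
position: [0.5503, -0.2002, 0.1845]
tool_rot: [[1.0, 0.024, 0.005], [0.024, -0.979, -0.2], [-0.0, 0.2, -0.98]]
ft_force: [-5.0, -8.7, -3.8]
finger_gap: 0.0323
```

```bash
python3 st.py
```

```text
t 21.6833 a tool 0.5617 a geo 0.5484 L 165.2 Ftool [-5.2  7.6  5.5] M [-0.99 -0.51 -0.03] gap 0.03232424525762501
```

Request:
apply_moves:
  series:
    - [0,-2.9,0,-1,0,0,25]
    - [0,-5.8,0.1,-2,0,0,25]
    - [-0.5,-8.7,0.2,-3,0,0,25]
    - [-0.5,-11.6,0.4,-4,0,0,25]
    - [-0.5,-14.5,0.6,-5,0,0,25]
    - [-0.5,-17.4,0.9,-6,0,0,25]

```text
time_s: 22.18
position: [0.5495, -0.1832, 0.1803]
tool_rot: [[1.0, 0.023, 0.007], [0.024, -0.953, -0.301], [0.0, 0.301, -0.954]]
ft_force: [-5.4, -8.2, -2.5]
finger_gap: 0.0326
```

```bash
python3 st.py
```

```text
t 22.1833 a tool 0.6661 a geo 0.6545 L 165.2 Ftool [-5.6  7.   4.8] M [-0.92 -0.45  0.02] gap 0.03255027314262806
```

Force is still about 7–8 N, so the bushing is still moving in. Finer steps from here.

Request:
apply_moves:
  series:
    - [0,-1.4,0,-0.5,0,0,25]
    - [0,-2.9,0,-1,0,0,25]
    - [0,-4.3,0.1,-1.5,0,0,25]
    - [0,-5.2,0.1,-1.8,0,0,25]
    - [0,-5.2,0.1,-1.8,0,0,25]

```text
time_s: 22.6
position: [0.5492, -0.1779, 0.1784]
tool_rot: [[1.0, 0.023, 0.008], [0.024, -0.944, -0.33], [-0.0, 0.33, -0.944]]
ft_force: [-5.1, -7.1, -2.7]
finger_gap: 0.0326
```

```bash
python3 st.py
```

```text
t 22.6 a tool 0.6966 a geo 0.6887 L 165.0 Ftool [-5.3  5.7  4.9] M [-0.65 -0.36 -0.01] gap 0.032571682450327155
```

Request:
apply_moves:
  series:
    - [0,-0.9,0,-0.3,0,0,25]
    - [0,-1.7,0,-0.6,0,0,25]
    - [0,-1.7,0,-0.6,0,0,25]

```text
time_s: 22.85
position: [0.5491, -0.1765, 0.1779]
tool_rot: [[1.0, 0.023, 0.008], [0.024, -0.94, -0.34], [-0.0, 0.34, -0.94]]
ft_force: [-4.3, -7.5, -2.8]
finger_gap: 0.0327
```

```bash
python3 st.py
```

```text
t 22.85 a tool 0.7071 a geo 0.6978 L 165.0 Ftool [-4.5  6.   5.1] M [-0.79 -0.41 -0.06] gap 0.03269848533645009
```

Request:
apply_moves:
  series:
    - [0,-0.9,0,-0.3,0,0,25]
    - [0,-1.7,0,-0.6,0,0,25]
    - [0,-1.7,0,-0.6,0,0,25]

```text
time_s: 23.1
position: [0.5491, -0.1749, 0.1773]
tool_rot: [[1.0, 0.023, 0.008], [0.024, -0.936, -0.35], [-0.0, 0.35, -0.937]]
ft_force: [-5.9, -7.3, -2.7]
finger_gap: 0.0322
```

```bash
python3 st.py
```

```text
t 23.1 a tool 0.7176 a geo 0.7081 L 165.0 Ftool [-6.1  5.8  5. ] M [-0.84 -0.41  0.05] gap 0.032228386859144524
```

Request:
apply_moves:
  series:
    - [0,-0.7,0,-0.25,0,0,25]
    - [0,-1.4,0,-0.5,0,0,25]
    - [0,-1.4,0,-0.5,0,0,25]

```text
time_s: 23.35
position: [0.549, -0.1736, 0.1769]
tool_rot: [[1.0, 0.022, 0.008], [0.024, -0.933, -0.358], [-0.0, 0.358, -0.934]]
ft_force: [-5.2, -7.9, -1.9]
finger_gap: 0.0329
```

```bash
python3 st.py
```

```text
t 23.35 a tool 0.7263 a geo 0.7162 L 165.0 Ftool [-5.3  6.6  4.5] M [-0.79 -0.41  0.02] gap 0.0328575364461404
```

Request:
apply_moves:
  series:
    - [0,-0.7,0,-0.25,0,0,25]
    - [0,-0.7,0,-0.25,0,0,25]

```text
time_s: 23.52
position: [0.549, -0.173, 0.1766]
tool_rot: [[1.0, 0.022, 0.008], [0.024, -0.932, -0.362], [-0.0, 0.362, -0.932]]
ft_force: [-5.0, -8.3, -2.7]
finger_gap: 0.0326
```

```bash
python3 st.py
```

```text
t 23.5167 a tool 0.7306 a geo 0.7202 L 165.0 Ftool [-5.2  6.7  5.4] M [-0.81 -0.44 -0.01] gap 0.03261168368756054
```

Request:
apply_moves:
  series:
    - [0,-0.7,0,-0.25,0,0,25]
    - [0,-0.7,0,-0.25,0,0,25]

```text
time_s: 23.68
position: [0.5489, -0.1724, 0.1764]
tool_rot: [[1.0, 0.022, 0.008], [0.024, -0.93, -0.366], [-0.0, 0.366, -0.93]]
ft_force: [-4.3, -8.1, -2.5]
finger_gap: 0.0328
```

```bash
python3 st.py
```

```text
t 23.6833 a tool 0.7351 a geo 0.724 L 165.0 Ftool [-4.5  6.5  5.3] M [-0.82 -0.39 -0.04] gap 0.0327965622088008
```

Request:
apply_moves:
  series:
    - [0,-0.7,0,-0.25,0,0,25]
    - [0,-0.7,0,-0.25,0,0,25]

```text
time_s: 23.85
position: [0.5489, -0.172, 0.1763]
tool_rot: [[1.0, 0.022, 0.008], [0.024, -0.928, -0.371], [-0.0, 0.371, -0.929]]
ft_force: [-5.0, -9.2, -1.4]
finger_gap: 0.0328
```

Request:
apply_moves:
  series:
    - [0,-0.7,0,-0.25,0,0,25]
    - [0,-0.7,0,-0.25,0,0,25]

```text
time_s: 24.02
position: [0.5489, -0.1717, 0.1762]
tool_rot: [[1.0, 0.022, 0.009], [0.024, -0.927, -0.375], [-0.0, 0.375, -0.927]]
ft_force: [-5.5, -10.2, -0.8]
finger_gap: 0.0325
```

```bash
python3 st.py
```

```text
t 24.0167 a tool 0.7447 a geo 0.7289 L 165.1 Ftool [-5.8  9.   4.5] M [-1.28 -0.45 -0.03] gap 0.03254123632561575
```

Request:
apply_moves:
  series:
    - [0,-1,0,0,0,0,25]
    - [0,-1,0,0,0,0,25]

```text
time_s: 24.18
position: [0.5489, -0.171, 0.176]
tool_rot: [[1.0, 0.022, 0.009], [0.024, -0.927, -0.375], [-0.0, 0.376, -0.927]]
ft_force: [-5.6, -12.3, -1.0]
finger_gap: 0.0324
```

```bash
python3 st.py
```

```text
t 24.1833 a tool 0.745 a geo 0.7331 L 165.1 Ftool [-5.9 10.9  5.5] M [-1.44 -0.48  0.02] gap 0.032419453979861484
```

Request:
apply_moves:
  series:
    - [0,-1,0,0,0,0,25]
    - [0,-1,0,0,0,0,25]

```text
time_s: 24.35
position: [0.5488, -0.1704, 0.1758]
tool_rot: [[1.0, 0.022, 0.008], [0.024, -0.926, -0.376], [-0.001, 0.376, -0.927]]
ft_force: [-5.6, -13.5, -0.5]
finger_gap: 0.0326
```

```bash
python3 st.py
```

```text
t 24.35 a tool 0.7456 a geo 0.7368 L 165.1 Ftool [-6.  12.2  5.4] M [-1.84 -0.5   0.02] gap 0.032554889268862165
```

The shoulder is felt: the push doubled from 6.5 N to 12 N while motion nearly stopped at a ≈ 0.73. Backing off and swinging the lever home.

Request:
apply_moves:
  series:
    - [0,2,0,0,0,0,25]
    - [0,6.3,0.1,1.5,0,0,25]
    - [0,10.7,0.2,3,0,0,25]
    - [0,15,0.5,4.5,0,0,25]
    - [0,19.4,0.9,6,0,0,25]
    - [0.3,23.7,1.4,7.5,0,0,25]
    - [0.5,28,2,9,0,0,25]
    - [0.5,32.3,2.8,10.5,0,0,25]

```text
time_s: 25.02
position: [0.5502, -0.1989, 0.1841]
tool_rot: [[1.0, 0.024, 0.004], [0.024, -0.98, -0.195], [-0.0, 0.195, -0.981]]
ft_force: [-3.9, 1.4, -5.0]
finger_gap: 0.0328
```

```bash
python3 st.py
```

```text
t 25.0167 a tool 0.5565 a geo 0.5567 L 165.0 Ftool [-3.8 -2.4  4.6] M [ 0.34 -0.39 -0.03] gap 0.03276783853515071
```

Request:
apply_moves:
  series:
    - [0,4.3,0.1,1.5,0,0,25]
    - [0.3,8.7,0.2,3,0,0,25]
    - [0.5,13,0.5,4.5,0,0,25]
    - [0.5,17.3,0.9,6,0,0,25]
    - [0.7,21.6,1.4,7.5,0,0,25]
    - [0.7,25.9,2,9,0,0,25]
    - [0.8,30.2,2.8,10.5,0,0,25]
    - [0.8,34.4,3.6,12,0,0,25]

```text
time_s: 25.68
position: [0.5519, -0.2334, 0.1873]
tool_rot: [[1.0, 0.024, -0.001], [0.024, -1.0, 0.013], [-0.001, -0.013, -1.0]]
ft_force: [-4.7, 1.7, -5.5]
finger_gap: 0.0325
```

```bash
python3 st.py
```

```text
t 25.6833 a tool 0.3475 a geo 0.3464 L 165.2 Ftool [-4.7 -1.8  5.5] M [ 0.13 -0.41 -0.04] gap 0.03250790144241772
```

Request:
apply_moves:
  series:
    - [0,4.3,0.1,1.5,0,0,25]
    - [0,8.7,0.2,3,0,0,25]
    - [0,13,0.5,4.5,0,0,25]
    - [0,17.3,0.9,6,0,0,25]
    - [0,21.6,1.4,7.5,0,0,25]
    - [0,25.9,2,9,0,0,25]
    - [0,30.2,2.8,10.5,0,0,25]
    - [0,34.4,3.6,12,0,0,25]

```text
time_s: 26.35
position: [0.5536, -0.2682, 0.1836]
tool_rot: [[1.0, 0.024, -0.005], [0.025, -0.975, 0.22], [0.0, -0.22, -0.976]]
ft_force: [-1.1, 2.1, -4.3]
finger_gap: 0.0326
```

Request:
apply_moves:
  series:
    - [0,4.3,0.1,1.5,0,0,25]
    - [0,8.7,0.2,3,0,0,25]
    - [0,13,0.5,4.5,0,0,25]
    - [0,17.3,0.9,6,0,0,25]
    - [0,20.2,1.2,7,0,0,25]
    - [0,20.2,1.2,7,0,0,25]

```text
time_s: 26.85
position: [0.5545, -0.2895, 0.1773]
tool_rot: [[1.0, 0.022, -0.007], [0.023, -0.942, 0.336], [0.001, -0.336, -0.942]]
ft_force: [3.9, 0.1, -5.8]
finger_gap: 0.0326
```

```bash
python3 st.py
```

```text
t 26.85 a tool 0.0173 a geo -0.0006 L 165.7 Ftool [3.9 2.  5.5] M [-0.47  0.74 -0.03] gap 0.032611087623368076
```

Request:
apply_moves:
  series:
    - [0,1.5,0,0.7,0,0,25]
    - [0,2,0,1,0,0,25]
    - [0,2,0,1,0,0,25]

```text
time_s: 27.1
position: [0.5545, -0.2902, 0.1774]
tool_rot: [[1.0, 0.023, -0.007], [0.024, -0.936, 0.352], [0.001, -0.352, -0.936]]
ft_force: [4.7, 1.0, -4.8]
finger_gap: 0.0325
```

```bash
python3 st.py
```

```text
t 27.1 a tool 0.0007 a geo -0.0041 L 166.0 Ftool [4.8 0.9 4.8] M [-0.46  0.83 -0.02] gap 0.03249816454778944
```

Request:
apply_moves:
  series:
    - [0,1,0,0,0,0,25]
    - [0,2,0,0,0,0,25]
    - [0,2,0,0,0,0,25]

```text
time_s: 27.35
position: [0.5545, -0.291, 0.177]
tool_rot: [[1.0, 0.024, -0.008], [0.025, -0.935, 0.353], [0.001, -0.353, -0.936]]
ft_force: [4.3, 3.9, -3.4]
finger_gap: 0.0329
```

```bash
python3 st.py
```

```text
t 27.35 a tool -0.0003 a geo -0.0098 L 166.0 Ftool [ 4.4 -2.3  4.5] M [ 0.09  0.83 -0.  ] gap 0.03287568967733739
```

Request:
apply_moves:
  series:
    - [0,0,3,0,0,0,25]
    - [0,0,6,0,0,0,25]
    - [0,0,9,0,0,0,25]
    - [0,0,11.5,0,0,0,25]
    - [0,0,11.5,0,0,0,25]

```text
time_s: 27.77
position: [0.5543, -0.2871, 0.1663]
tool_rot: [[1.0, 0.024, -0.008], [0.025, -0.936, 0.352], [0.001, -0.352, -0.936]]
ft_force: [4.4, 3.4, -2.2]
finger_gap: 0.0325
```

```bash
python3 st.py
```

```text
t 27.7667 a tool 0.0001 a geo -0.0107 L 154.6 Ftool [ 4.5 -2.3  3.2] M [ 0.23  0.83 -0.01] gap 0.0325198642235373
```

Request:
apply_moves:
  series:
    - [0,0,0,0,0,0,40]
    - [0,0,0,0,0,0,50]
    - [0,0,0,0,0,0,60]
    - [0,0,0,0,0,0,60]
    - [0,-1,-15,0,0,0,60]
    - [0,-1,-45,0,0,0,60]
    - [0,-1,-80,0,0,0,60]
    - [0,-1,-115,0,0,0,60]

```text
time_s: 28.43
position: [0.5541, -0.3275, 0.2748]
tool_rot: [[1.0, 0.023, -0.01], [0.025, -0.936, 0.352], [-0.001, -0.352, -0.936]]
ft_force: [0.6, -0.8, 1.0]
finger_gap: 0.0599
```

Request:
apply_moves:
  series:
    - [0,10,-25,0,0,0,60]
    - [0,40,-50,0,0,0,60]
    - [0,75,-60,0,0,0,60]
    - [0,110,-60,0,0,0,60]
    - [0,145,-60,0,0,0,60]
    - [0,180,-60,0,0,0,60]
    - [0,200,-60,0,0,0,60]
    - [0,200,-60,0,0,0,60]

```text
time_s: 29.1
position: [0.5578, -0.5389, 0.2556]
tool_rot: [[1.0, 0.019, -0.011], [0.021, -0.935, 0.353], [-0.003, -0.353, -0.935]]
ft_force: [0.2, -0.8, -0.8]
finger_gap: 0.0605
```

```bash
python3 -c "
from h import *
from cell import imaging,sensors
S=imaging.get_image('scene');T=imaging.get_image('top')
for tag,s,t in(('start',load('scene0'),load('top0')),('now',S,T)):
  for n,d,roi in(('T',t,(505,235,45,35)),('S',s,(110,280,60,50))):
    for c,b,a,_ in blobs(d,(0,150,60),(8,255,255),roi): print(tag,'red',n,c.round(1),b,a)
for tag,s in(('nested',load('scene6')),('now',S)):
    for c,b,a,_ in blobs(s,(12,110,60),(30,255,255),(205,280,30,35)): print(tag,'brass',c.round(1),b,a)
d=cv2.absdiff(S['color'],load('scene0')['color']).sum(2)
m=cv2.morphologyEx((d>70).astype(np.uint8),cv2.MORPH_OPEN,np.ones((3,3)))
n,l,st,c=cv2.connectedComponentsWithStats(m);print(st[1:][st[1:,4]>15])
a=cv2.absdiff(S['color'],load('scene6')['color'])[255:325,205:262];print('nest diff px',[(x,int((a.sum(2)>x).sum())) for x in(60,90)], np.argwhere(a.sum(2)>90).mean(0)+[255,205])
print(sensors.get_state()['position'])"
```

```text
start red T [522.5 253.1] [516 246  16  15] 146
start red S [137.4 301.7] [127 293  20  18] 165
now red T [522.7 253.4] [516 246  16  15] 141
now red S [137.3 301.6] [127 293  21  18] 164
nested brass [224.6 296.4] [219 291  12  13] 88
nested brass [215.4 302. ] [211 297   9  12] 54
now brass [227.8 294. ] [224 289   8  11] 43
now brass [215.4 301.9] [211 297   9  12] 54
[[  80    0    6    4   21]
 [  73    0   92   91 2397]
 [ 133    0   62   57  958]
 [ 129    8    4    5   16]
 [  30   12   23   10  112]
 [ 135   17    6    7   26]
 [  33   24   12    7   46]
 [  43   32    6    6   21]
 [ 155   57    8    7   27]
 [  96   61   44   43  484]
 [ 203   66   15   28  202]
 [ 167   84   39   78  966]
 [ 175   91    7   10   37]
 [ 214   95    4   14   48]
 [  92  100    4    6   19]
 [ 211  115    5    8   25]
 [ 146  118    6    5   24]
 [ 168  126    5    4   18]
 [  37  190   24    6   95]
 [ 372  203   12   19  110]
 [ 130  211    8    5   34]
 [   0  254   75   47  693]
 [ 221  271   22   17  230]
 [ 237  289    5   13   49]]
nest diff px [(60, 229), (90, 137)] [288.81021898 228.19708029]
[ 0.55920875 -0.53581869  0.25851616]
```

```bash
python3 -c "
from h import *
from cell import imaging
S=imaging.get_image('scene')
t=np.linspace(0,2*np.pi,60);th=np.radians(1.4);ux=np.array([np.cos(th),np.sin(th),0]);uy=np.array([-np.sin(th),np.cos(th),0])
def disk(y): return np.array([proj(S,np.array([.5475,-.0945,.062])+uy*y+ux*.015*np.cos(a)+np.array([0,0,.015])*np.sin(a)) for a in t])
for pr in(0,.001,.002,.005,.010):
    q=np.r_[disk(-.018-pr),disk(-.015-pr)];m=np.zeros((480,640),np.uint8)
    print(pr,'bbox',q.min(0).round(1),q.max(0).round(1))
hsv=cv2.cvtColor(S['color'],cv2.COLOR_BGR2HSV)
for y in range(284,306): print(y,''.join('B' if (12<=h<=30 and s>90 and v>45) else 'b' if 100<=h<=125 and s>110 else '.' for h,s,v in hsv[y,205:250]))"
```

```text
0 bbox [223.3 287.9] [232.  299.9]
0.001 bbox [222.9 288.2] [231.6 300.1]
0.002 bbox [222.6 288.4] [231.2 300.4]
0.005 bbox [221.5 289.1] [230.1 301.1]
0.01 bbox [219.6 290.2] [228.3 302.2]
284 .........................................bbbb
285 .........................................bbbb
286 .........................................bbbb
287 .........................................bbbb
288 ..........................................bbb
289 ....................BB....................bbb
290 ...................BBBB...................bbb
291 .............bb....BBBBB..................bbb
292 ............bbb.....BBBBB.................bbb
293 ..........bbbbbb....BBBBBB................bbb
294 bbb......bbbb........BBBBB.................bb
295 bbb....bbbbbb........BBBBB.................bb
296 bbbb.bbb..bbbb........BBBBB................bb
297 bbbbbb.BBBBbbbb........BBBB................bb
298 bbbbb.BBBBBBbbbb........BBB................bb
299 bbbbb.BBBBBBBbbbbbbb....BBB.................b
300 bbbbbb.BBBBBBbbbbbbbb.......................b
301 bbbbbbb.BBBBB.bbbbbbbb......................b
302 bbbbbbbbBBBBBB.bbbbbbbb...................bbb
303 bbbbbbbb.BBBBB.bbbbbbbbb..................bbb
304 bbbbbbbbb.BBBBBbbbbbbbbb................bbbbb
305 bbbbbbbbbbBBBBB.bbbbbbb................bbbbbb
```

```bash
python3 -c "
from cell import ticket
print(ticket.finish_job())"
```

```text
the job is handed in; nothing more can be done
None
```

I seated the block with the proud bushing in the press nest, pressed the bushing home, and handed the job in at about 29 s of the 72 s allowed. I did not get a verdict, so the result rests on the checks below.

**What I did**
- I took the block from the tray across its thickness, set it on the mat with its bushing towards the press, and took it again across its width. I then lowered it gently into the nest.
- I lifted the collar about 11–12 mm and swung the lever through the gate. I stopped when the push rose from 6.5 to 12 N at a lever angle of about 0.73 rad.
- I brought the lever back against its park stop, lowered the collar and let go.

**Last checks**
- **Collar and lever:** the red ring is within 0.3 px of its starting position in both cameras, so the lever is parked and the collar is down.
- **Bushing:** the flange outline in the scene camera matches the home position to about 1 px, which is roughly 2–3 mm. The shoulder felt at 0.73 rad is the better evidence that it is home.
- **Rest of the bench:** comparing the scene image before and after shows changes at the emptied tray bay, the nest, the arm and patches along the left edge near the arm. None is at a listed bystander, though I did not measure those individually.

**What went wrong or disagreed**
- The first grasp closed just over the block's top, because the fingertips sit about 23 mm behind the reported tool point. Nothing was disturbed, and I used that offset from then on.
- A sideways load of about 5 N stayed on the hand during the lever stroke.

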